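# Seat the loose plug-in relay and tug-test it

### The arm

A 6-joint arm with a two-finger parallel gripper is mounted at the origin on the work surface. World frame = base frame: x ahead of the robot, y to its left, z up, the work surface at z = 0. Lengths are in m, angles in rad, forces in N, time in s.
With the tool pointing down it reaches from about 0.35 to 0.8 m from the base axis. Payload 7.3 kg.
Tool frame: the origin (TCP) lies between the finger pads; the fingertips stand 25 mm ahead of it and the grasp point (between the pads) lies 6 mm ahead of it (r.tip_extent is the distance from the TCP to the fingertips, in m); z points along the fingers, y is the line along which they close (so a half turn about z gives the same grasp; the last joint's range is limited). The gripper opens to 85 mm and grips with 20 to 120 N. Pads are 22 mm wide; open, the fingers measure 114 mm over their backs; the gripper's body (76 mm by 85 mm) begins 54 mm behind the grasp point. The pads swing forward as they close: fully open they stand 13 mm farther back than shut.
Start: joints at [-1.322, 0.342, 1.524, -0, 1.275, -0.146], TCP at [0.202, -0.485, 0.256] pointing down, gripper open.
Joint ranges: [-2.53, 2.53], [-0.77, 2.02], [0.04, 2.7], [-1, 4.14], [0.28, 2.66], [-3.11, 3.11]. Speed limits (rad/s): [2.57, 2.57, 3.14, 3.14, 3.14, 3.14].

### API

Orientations are given as a unit quaternion [x, y, z, w].
In Python, from workcell import r, command_gripper, optics gives the robot as it stands. The module is installed in compiled form; this text tells all that it offers. Calls block until the motion is done:
- r.reach(position, orientation): joint-space move of the TCP to a pose.
- r.move_straight(position, orientation=None, speed=0.15, max_force=None): straight line of the TCP; orientation=None keeps the orientation; speed is the mean speed in m/s. With max_force (N) it stops when the force on the tool has changed by that much, and returns True; else False.
- r.movej(angles): joint-space move.
- command_gripper(opening, force=None): finger opening in m; force is the grip in N (None keeps the last); returns when the fingers have stopped.
- r.hold(seconds).
- r.solve_ik(position, orientation): joint angles nearest the present ones, or None.
- r.read_state(): the state.
- optics.get_image(name): name is "side" or "top"; returns (picture, depth): 400x640x3 uint8, red, green, blue; 400x640 float32, m along the optical axis (not along the pixel's ray), 0 where there is no reading.
- optics.camera_model(name): a dict with "K" (3x3 intrinsics, pixels), "R" (3x3) and "t" (3): a world point X has camera coordinates R X + t. Camera axes: x right, y down, z forward; pixel columns grow to the right and rows downward; lengths in m; the calibration is good to about 2 mm. A picture is of the moment at which its call begins. camera_model takes no time and is no camera call.
A pose or a line that the arm cannot do raises r.PlanningError and nothing moves.
- r.finish_job(): hands the job in; it is judged then, once.
The state is a dict: "time_s": time; "joint_positions": joint angles; "dq": joint speeds; "tau": joint torques, N m; "eef_pos": TCP position; "eef_rot": TCP orientation; "contact_force": force on the tool from outside, world axes, zero at the start; "torque": the same for the moment, N m; "grip_width": finger opening in m; "grip_force": force on a finger pad.
Only numpy, scipy, OpenCV 4.12 (cv2) and the standard library are available. Lean on these libraries where they do the work, as an engineer would, in place of code of your own. Each camera call takes 0.05 s, during which the arm holds its last target. There are 200 camera calls.

### The job

One of the three plug-in relays on the control panel stands proud of its socket. Push it fully home, then grip it and tug it straight up with about 10 N (at least 7 N, never 15 N or more) for about a second to confirm that it is retained, and let go, leaving it fully home. Push gently, never with more than 35 N, and leave the two relays that are already home and the other things on the bench alone.

Things in the scene. Friction and masses are not known exactly. Their poses are not given: they have to be found in the camera images.
- panel: grey control panel plate lying on the bench, 150 (its x) x 250 (its y) x 12 mm, fixed; origin at the centre of its underside, on the bench; z up. A steel rail runs along its y axis through its middle and carries three relay sockets at its y = -65, 0 and +65 mm (which relay is at which place varies; all are aligned with the panel)
- relay_a_top (a point): centre of the flat top of the relay that starts 7 to 11 mm proud. The relay is a grey box 28 mm (panel x) x 22 mm (panel y) x 36 mm high (5 mm foot plus cover) with thin brass blades under it that show while it is proud, on a black socket 42 mm (panel x) x 30 mm (panel y) whose top is 46 mm above the bench; fully home, the relay top is 82 mm above the bench. z up; axes as the panel
- cover_a: grey cover of that relay, the part to grip: 28 x 22 x 31 mm with flat upright sides; origin at the centre of its underside, 31 mm under its top; turned with the panel
- relay_a (a joint): how far the loose relay stands out of its socket, in m: 0 fully home, at most 0.012. It moves only straight up or down and its contact blades hold it by dry friction: about 18 N slides it either way, and less than that does not move it. At 0 it stops hard
- socket_a (a joint): how far the loose relay's socket has risen (+) or sunk (-) on its stiff rubber mount, in m; 0 unloaded. It gives about a millimetre under 10 N, so a relay being pushed sinks with its socket and comes back up, and the rise under load shows the upward tug
- relay_b_top (a point): centre of the top of a second, identical relay that is already home (top 82 mm above the bench); leave alone
- relay_c_top (a point): centre of the top of the third, identical relay, already home; leave alone
- relay_b: the second relay, home; origin at the centre of its underside, 36 mm under its top
- relay_c: the third relay, home; origin at the centre of its underside, 36 mm under its top
- bottle: clear plastic drink bottle, 62 mm across, 190 mm high, standing on the bench beside the panel; origin at the centre of its base
- jar: small glass jar with a steel cap, 44 mm across, 55 mm high; origin at the centre of its base
- dish: shallow white dish, 64 mm across, 18 mm high; origin at the centre of its base
- screwdriver: screwdriver, 160 mm long, lying on the bench along its x axis

How it is judged:
On the way, in this order (a step that is already met when the one before it is completed fails the run):
1. the proud relay is pushed fully home (within 1 mm) (value of joint relay_a below 0.001 m), for 0.1 s.
2. while home, the relay is tugged upward, by the fingers on its cover, at 7 to 15 N for half a second (value of joint socket_a between 0.00065 and 0.0015 m and value of joint relay_a below 0.0012 m and contact force between the fingers and cover_a above 5 N), for 0.5 s.
At the end, for the whole second after the job is handed in: the formerly proud relay is within 1 mm of fully home, nothing pulls or presses on it, and its socket is back at its unloaded height (between 0.6 mm below and 0.3 mm above) (value of joint relay_a below 0.001 m and value of joint socket_a between -0.0006 and 0.0003 m); the robot touches nothing.
It fails at once if the relay is tugged with more than about 15 N (value of joint socket_a above 0.0016 m).
It fails at once if the relay is pushed with more than about 35 N (value of joint socket_a below -0.0035 m).
It fails at once if a relay that was already home is pushed or pulled (over 5 N) (contact force between any of the fingers, the arm and relay_b above 5 N or contact force between any of the fingers, the arm and relay_c above 5 N).
It fails at once if the bottle, jar, dish or screwdriver is moved more than 20 mm (distance of any of bottle, jar, dish, screwdriver from where it was at the start of the episode above 0.02 m).
It also fails if it takes over 59 s, if anything falls off the work surface, if the arm or the gripper's body presses on something with over 40 N, if the wrist force passes 120 N, or if a joint passes its speed limit or range.

## Working session

There is one attempt and no reset: what is moved stays moved. The work goes in short steps, each a Python script; the robot and the scene stay as the last script left them, time stands still between calls to the robot, and variables do not carry over. Pictures are saved under pics/ and viewed, at most 10 in all, crops included, and the job is handed in when it is done.

```bash
mkdir -p pics; python3 - <<'E'
from workcell import r, optics
import cv2, numpy as np
for n in("side","top"):
    im,d=optics.get_image(n); cv2.imwrite(f"pics/{n}0.png",im[:,:,::-1]); np.savez(f"{n}0.npz",im=im,d=d,**optics.camera_model(n))
    m=optics.camera_model(n); print(n,m["K"].tolist(),(-m["R"].T@m["t"]).round(3),m["R"].round(3).tolist(),(d>0).mean())
print(r.read_state())
E
```

```text
side [[428.1173413736282, 0.0, 316.5300678500004], [0.0, 428.1173413736282, 195.66537727939888], [0.0, 0.0, 1.0]] [0.328 0.648 0.696] [[-0.899, -0.439, -0.011], [-0.289, 0.611, -0.737], [0.33, -0.659, -0.676]] 0.99590625
top [[421.7482116516937, 0.0, 318.30044817907617], [0.0, 421.7482116516937, 193.31513566322784], [0.0, 0.0, 1.0]] [0.497 0.063 1.105] [[0.003, -1.0, 0.005], [-0.993, -0.004, -0.121], [0.121, -0.005, -0.993]] 0.9961015625
{'time_s': 0.1, 'joint_positions': array([-1.32198937e+00,  3.42641411e-01,  1.52490332e+00, -2.24320121e-06,
        1.27541101e+00, -1.46011148e-01]), 'dq': array([-0.00091723, -0.00204461, -0.00291228,  0.00088959, -0.00041064,
       -0.00194895]), 'tau': array([ 3.05271773e-03, -4.34448302e+01, -2.46490484e+01,  3.27121370e-07,
        4.68231839e-03,  5.82934767e-08]), 'eef_pos': array([ 0.20187141, -0.48429172,  0.25570782]), 'eef_rot': array([ 9.80577738e-01,  1.96129641e-01, -3.60857749e-05, -6.80586489e-04]), 'contact_force': array([-0.58510382,  0.39120144, -0.31010993]), 'torque': array([ 0.0055179 , -0.02692778,  0.03280954]), 'grip_force': 0.0, 'grip_width': 0.08556762923615349}
```

View pics/side0.png

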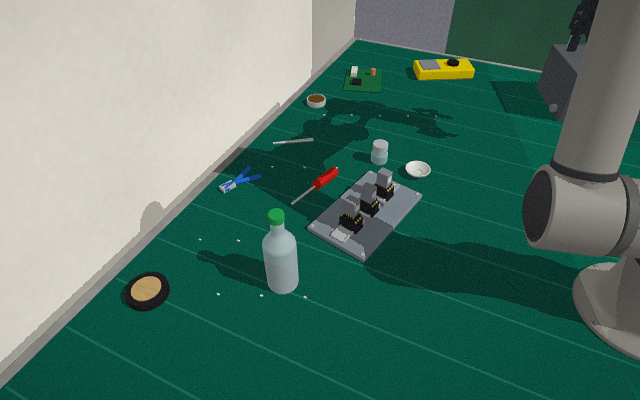

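View pics/top0.png

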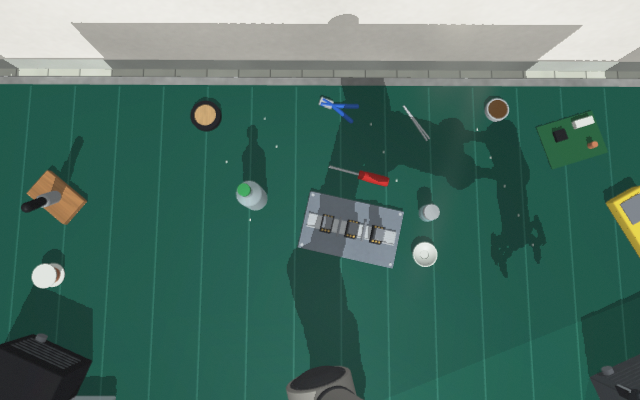

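The side view shows the panel centred near (365,213) with three relays at about (350,210), (369,197) and (385,180). In the top view it is near (351,230), with the relays on a line at y≈222–236. Next I'll enlarge both.

```bash
cat > h.py <<'E'
import numpy as np, cv2
def pts(n,tag="0"):
    f=np.load(f"{n}{tag}.npz"); im,d,K,R,t=[f[k] for k in("im","d","K","R","t")]
    v,u=np.mgrid[:400,:640]; c=np.stack([(u-K[0,2])/K[0,0]*d,(v-K[1,2])/K[1,1]*d,d],-1)
    return im,(c-t)@R
def ray(n,uv,z,tag="0"):
    f=np.load(f"{n}{tag}.npz"); K,R,t=f["K"],f["R"],f["t"]
    o=-R.T@t; d=R.T@np.linalg.inv(K)@np.array([uv[0],uv[1],1.]); return o+d*(z-o[2])/d[2]
E
python3 - <<'E'
from h import *
im,P=pts("top"); 
cv2.imwrite("pics/topc.png",cv2.resize(im[180:280,290:410,::-1],None,fx=6,fy=6,interpolation=cv2.INTER_CUBIC))
ims,Ps=pts("side")
cv2.imwrite("pics/sidec.png",cv2.resize(ims[160:265,300:430,::-1],None,fx=5.5,fy=5.5,interpolation=cv2.INTER_CUBIC))
sub=np.zeros((400,640),bool); sub[180:280,290:410]=1
# panel plate: grey (low saturation) components near
hsv=cv2.cvtColor(im,cv2.COLOR_RGB2HSV)
m=(sub&(hsv[...,1]<90)).astype(np.uint8)
n,l,s,c=cv2.connectedComponentsWithStats(m); k=1+s[1:,4].argmax(); cn=cv2.findContours((l==k).astype(np.uint8),0,2)[0][0]
box=cv2.boxPoints(cv2.minAreaRect(cn)); W=np.array([ray("top",b,.012) for b in box]); print(s[k],W.round(4).tolist(),W.mean(0))
print([np.linalg.norm(W[i]-W[i-1]).round(4) for i in range(4)])
for nm,PP in(("top",P),("side",Ps)):
    c=W.mean(0); q=(abs(PP[...,:2]-c[:2]).max(-1)<.12)&(PP[...,2]>.07)&(PP[...,2]<.1)
    n,l,s,_=cv2.connectedComponentsWithStats(q.astype(np.uint8))
    for i in range(1,n):
        if s[i,4]>5: z=PP[l==i]; print(nm,s[i],z.mean(0).round(4),np.percentile(z[:,2],[25,50,75,90,98]).round(4))
E
```

```text
[ 297  191  107   78 5641] [[0.49, 0.1131, 0.012], [0.6386, 0.0813, 0.012], [0.5838, -0.168, 0.012], [0.4368, -0.1322, 0.012]] [ 0.53728151 -0.02646494  0.012     ]
[np.float64(0.251), np.float64(0.152), np.float64(0.2552), np.float64(0.1513)]
top [322 216  11  13 110] [0.5503 0.0369 0.0909] [0.0899 0.0909 0.0923 0.0938 0.0953]
top [348 222  11  13 109] [ 0.5366 -0.0265  0.0817] [0.0805 0.082  0.0833 0.0844 0.0856]
top [374 228  11  13 113] [ 0.5227 -0.0897  0.0815] [0.0806 0.0819 0.0832 0.0838 0.0853]
side [377 167  16  14 137] [ 0.5232 -0.0854  0.0793] [0.0768 0.0812 0.0825 0.0831 0.0837]
side [361 182  16  14 148] [ 0.5367 -0.0225  0.0794] [0.0765 0.0811 0.0824 0.0835 0.0841]
side [344 194  16  19 212] [0.5501 0.0419 0.0859] [0.0797 0.0894 0.0916 0.0927 0.0933]
```

View pics/topc.png

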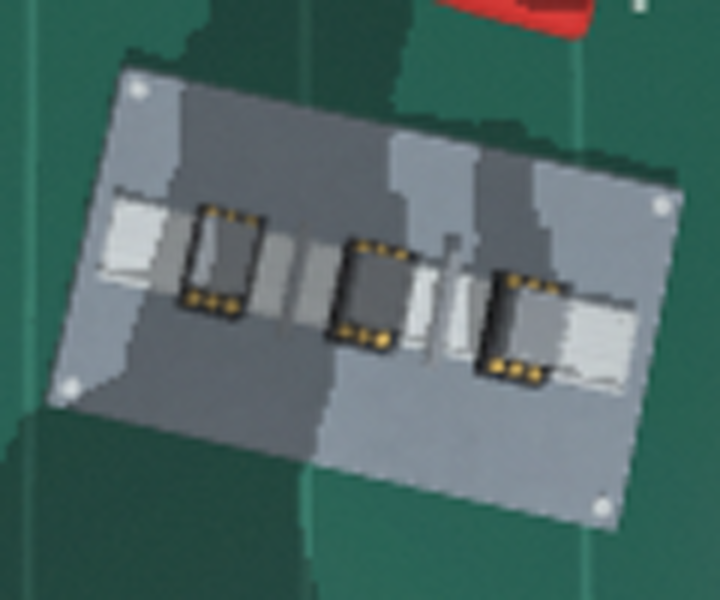

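View pics/sidec.png

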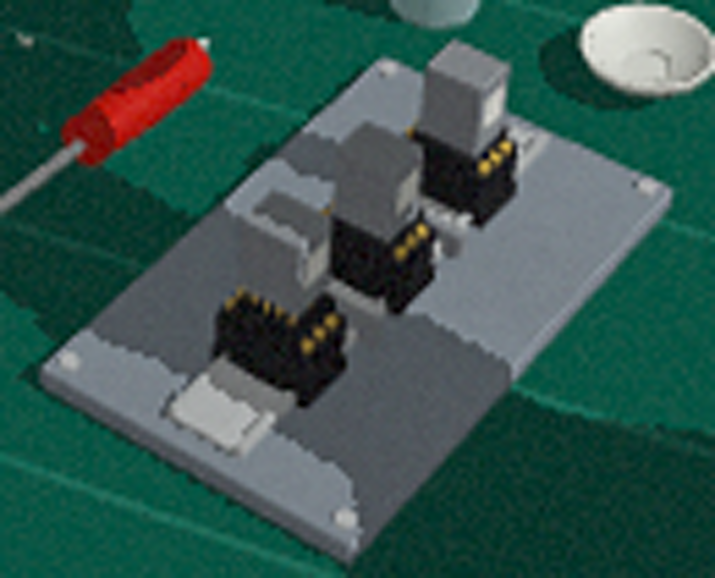

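The side crop shows the near relay, at about (290,215), is the proud one and blends into the plate. The other two sit on their sockets. Top-view depth agrees: the relay at (0.550, 0.037) has its top at 91 mm and the others at 82 mm. The panel measures 251–255 x 151 mm at a yaw of about -12.3°.

```bash
python3 - <<'E'
from h import *
from workcell import r, command_gripper
for n in("top","side"):
    im,P=pts(n); q=(np.hypot(P[...,0]-.55,P[...,1]-.038)<.03)&(P[...,2]>.086)&(P[...,2]<.098)
    z=P[q]; rect=cv2.minAreaRect((z[:,:2]*1000).astype(np.float32)); print(n,z.mean(0).round(4),rect)
    if n=="top":
        hs=cv2.cvtColor(im,cv2.COLOR_RGB2HSV); g=(hs[...,1]>150)&(P[...,2]>.15)&(P[...,2]<.21); g[:,:200]=0;g[:,300:]=0; print("bottle cap",g.sum(),P[g].mean(0).round(3))
yaw=np.radians(-12.3)
from scipy.spatial.transform import Rotation as Ro
best=None
for s in(1,-1):
    c,si=s*np.cos(yaw),s*np.sin(yaw)
    q=Ro.from_matrix(np.array([[-si,c,0],[c,si,0],[0,0,-1.]])).as_quat()
    # columns x=(-s,c,0), y=(c,s,0)
    print(s,q,r.solve_ik([.5505,.0375,.2],q),r.solve_ik([.5505,.0375,.09],q))
print(r.tip_extent)
E
```

```text
top [0.5505 0.0367 0.0912] ((550.6277465820312, 36.500022888183594), (21.547399520874023, 27.888914108276367), 76.09548950195312)
bottle cap 26 [0.618 0.226 0.19 ]
side [0.5512 0.0397 0.0911] ((551.1183471679688, 37.663150787353516), (25.01287841796875, 29.19044303894043), 79.05496978759766)
1 [0.77879085 0.62728367 0.         0.        ] [-7.08935124e-02  4.40558871e-01  1.53510720e+00 -4.44089210e-16
  1.16592658e+00  1.43781986e-01] [-7.08935124e-02  5.74323794e-01  1.65614611e+00 -4.44089210e-16
  9.11122753e-01  1.43781986e-01]
-1 [-0.62728367  0.77879085  0.          0.        ] [-7.08935124e-02  4.40558871e-01  1.53510720e+00 -4.44089210e-16
  1.16592658e+00 -2.99781067e+00] [-7.08935124e-02  5.74323794e-01  1.65614611e+00 -4.44089210e-16
  9.11122753e-01 -2.99781067e+00]
0.025
```

```bash
cat >> h.py <<'E'
Q=[0.77879085,0.62728367,0,0]; XY=[.5508,.0373]
E
python3 - <<'E'
from h import *
from workcell import r, command_gripper,optics
r.reach([*XY,.22],Q); command_gripper(0.0,30)
r.move_straight([*XY,.130],speed=.1); r.hold(.2)
s=r.read_state(); print(s["time_s"],s["eef_pos"],s["contact_force"],s["grip_width"])
st=r.move_straight([*XY,.108],speed=.01,max_force=6); s1=r.read_state(); print("touch",st,s1["time_s"],s1["eef_pos"],s1["contact_force"])
im,d=optics.get_image("side"); cv2.imwrite("pics/touch.png",cv2.resize(im[110:240,290:450,::-1],None,fx=4.5,fy=4.5,interpolation=cv2.INTER_CUBIC))
E
```

```text
4.3667 [0.55110647 0.03726663 0.13058731] [ 0.37348932 -0.47250224  0.96598431] -6.765882167020598e-05
touch True 5.75 [0.55093095 0.03730517 0.11606442] [-1.56893685  0.2400076   6.96569913]
```

View pics/touch.png

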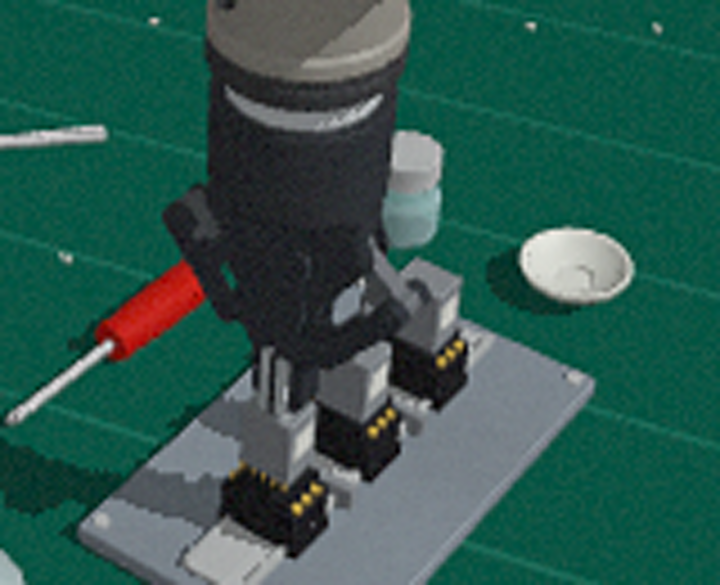

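The closed fingertips rest on the relay at (275,415), with the tips at 91 mm, which matches the measured top. The neighbours are clear, so I'll push now.

```bash
python3 - <<'E'
from h import *
from workcell import r, command_gripper,optics
z=r.read_state()["eef_pos"][2]; print(r.read_state()["contact_force"])
st=r.move_straight([*XY,z-.0145],speed=.008,max_force=19); s=r.read_state(); print(st,s["time_s"],s["eef_pos"],s["contact_force"])
r.hold(.2); s=r.read_state(); print(s["eef_pos"],s["contact_force"])
E
```

```text
[-0.91536796  0.03442382  6.84260736]
False 7.65 [0.55136952 0.03728323 0.10464096] [-7.3145074   0.45363067 23.59080588]
[0.55137184 0.037291   0.10465086] [-7.58428741  0.38420771 23.6528143 ]
```

```bash
python3 - <<'E'
from h import *
from workcell import r, command_gripper,optics
st=r.move_straight([*XY,.1007],speed=.008,max_force=4.5); r.hold(.2); s=r.read_state(); print(st,s["time_s"],s["eef_pos"],s["contact_force"])
st=r.move_straight([*XY,.150],speed=.08); s=r.read_state(); print(s["time_s"],s["eef_pos"],s["contact_force"])
command_gripper(.055,30); r.move_straight([*XY,.22],speed=.15)
r.hold(.2); print(r.read_state()["time_s"])
for n in("side","top"):
    im,d=optics.get_image(n); np.savez(f"{n}1.npz",im=im,d=d,**optics.camera_model(n))
    if n=="side": cv2.imwrite("pics/after.png",cv2.resize(im[110:240,290:450,::-1],None,fx=4.5,fy=4.5,interpolation=cv2.INTER_CUBIC))
im,P=pts("side","1")
q=(np.hypot(P[...,0]-.55,P[...,1]-.038)<.03)&(P[...,2]>.077)&(P[...,2]<.098)
print(np.percentile(P[q][:,2],[25,50,75,90,98]).round(4),q.sum())
E
```

```text
True 8.2583 [0.55121286 0.03730272 0.10535865] [-4.64207541 -0.67068444 16.12086744]
8.9917 [0.55049576 0.03732668 0.14955477] [ 0.494251   -0.22608768 -0.73078226]
10.375
[0.0809 0.0818 0.0827 0.0834 0.084 ] 119
```

View pics/after.png

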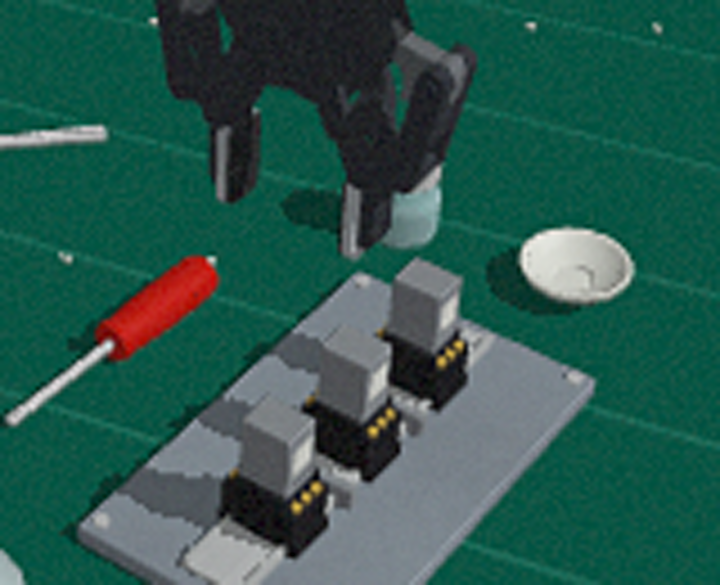

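The pushed relay at (278,450) now sits on its socket like the others, with its top at 82 mm. Next is the grip.

```bash
python3 - <<'E'
from h import *
from workcell import r, command_gripper,optics
r.move_straight([*XY,.13],speed=.1); 
st=r.move_straight([*XY,.080],speed=.03,max_force=5); r.hold(.2); s=r.read_state(); print(st,s["time_s"],s["eef_pos"],s["contact_force"])
if not st:
    command_gripper(.0,30); r.hold(.2); s=r.read_state(); print(s["time_s"],s["eef_pos"],s["contact_force"],s["grip_width"],s["grip_force"])
im,d=optics.get_image("side")
cv2.imwrite("pics/grip.png",cv2.resize(im[110:240,290:450,::-1],None,fx=4.5,fy=4.5,interpolation=cv2.INTER_CUBIC))
E
```

```text
False 13.5417 [0.55086815 0.03730837 0.08009279] [-0.11739798 -0.2831156  -0.15705174]
14.0917 [0.55201821 0.03704036 0.08053138] [ 4.64554436 -1.54078702  1.64263705] 0.027403370697192217 35.647655725479126
```

View pics/grip.png

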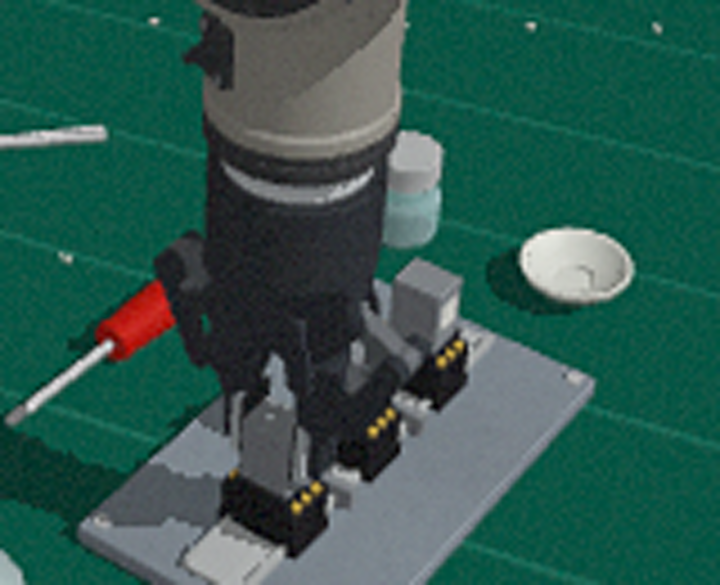

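The pads hold the cover at (270,430), 27.4 mm apart, and the neighbouring relays are untouched. I'll tug in small steps until the upward pull is about 10 N.

```bash
python3 - <<'E'
from h import *
from workcell import r
def fz(n=4):
    v=[]
    for _ in range(n): r.hold(.03); v.append(r.read_state()["contact_force"][2])
    return np.mean(v)
p=r.read_state()["eef_pos"]; z=.080; f=fz(); print(p,f)
while f>-9.2 and z<.086:
    z+=.0004 if f>-6 else .0002
    r.move_straight([p[0],p[1],z],speed=.004,max_force=8); f=fz(); s=r.read_state(); print(round(z,4),s["eef_pos"][2].round(5),round(f,2))
r.hold(1.0); s=r.read_state(); print(s["time_s"],s["eef_pos"],s["contact_force"],s["grip_force"],s["grip_width"])
E
```

```text
[0.55201857 0.03702105 0.08052165] 0.7622406360943945
0.0804 0.08049 1.45
0.0808 0.08069 -0.68
0.0812 0.0809 -2.52
0.0816 0.08107 -4.44
0.082 0.08125 -5.61
0.0824 0.08145 -8.02
0.0826 0.08153 -8.51
0.0828 0.08163 -9.55
18.5667 [0.55208253 0.03700173 0.08162592] [ 7.8128472  -0.97474191 -9.6704641 ] 34.38179969787598 0.02697399300235518
```

The pull held at 9.6 N for over a second with about 1 mm of socket rise and no slip. Now I'll ease off, release, retreat and check.

```bash
python3 - <<'E'
from h import *
from workcell import r, command_gripper,optics
p=r.read_state()["eef_pos"]
r.move_straight([p[0],p[1],.0805],speed=.004,max_force=14); r.hold(.2); print(r.read_state()["contact_force"])
command_gripper(.055); r.hold(.2); s=r.read_state(); print(s["contact_force"],s["grip_width"],s["eef_pos"])
r.move_straight([*XY,.22],speed=.08,max_force=6); r.hold(.3); s=r.read_state(); print(s["time_s"],s["eef_pos"],s["contact_force"])
im,d=optics.get_image("side"); np.savez("side2.npz",im=im,d=d,**optics.camera_model("side"))
cv2.imwrite("pics/end.png",cv2.resize(im[110:240,290:450,::-1],None,fx=4.5,fy=4.5,interpolation=cv2.INTER_CUBIC))
for t in "12":
    _,P=pts("side",t)
    for c in((.55,.038),(.5366,-.0245),(.523,-.087)):
        q=(np.hypot(P[...,0]-c[0],P[...,1]-c[1])<.025)&(P[...,2]>.078)&(P[...,2]<.098); print(t,np.percentile(P[q][:,2],[25,50,75,90]).round(4))
E
```

```text
[ 4.36373228 -1.32417308  0.17121021]
[-0.33610428 -0.69473557  0.63368015] 0.05462000730752183 [0.55190858 0.03700168 0.08044065]
22.2667 [0.55076364 0.0373132  0.21988644] [-0.22841435 -0.84122436 -0.04100156]
1 [0.081  0.0819 0.0828 0.0834]
1 [0.0809 0.0819 0.0829 0.0838]
1 [0.0809 0.0818 0.0828 0.084 ]
2 [0.081  0.0819 0.0827 0.0833]
2 [0.0811 0.0822 0.0828 0.0837]
2 [0.0808 0.0821 0.0832 0.0838]
```

View pics/end.png

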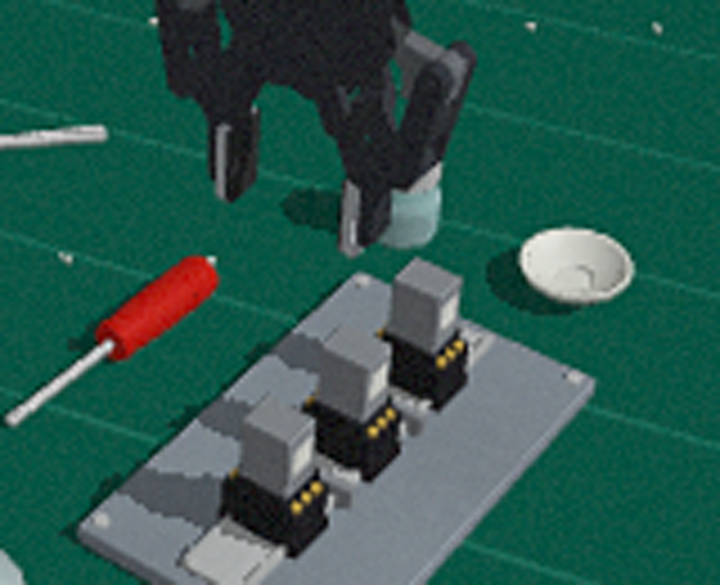

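All three relays, at (278,450), (352,375) and (428,300), sit level at 82 mm. The gripper is clear of everything, so I'm handing in.

```bash
python3 -c "
from workcell import r
print(r.finish_job())"
```

```text
the job is handed in; nothing more can be done
None
```

The proud relay was pushed home with about 24 N, held a tug of about 9.6 N for over a second and was let go level with the other two at 82 mm; the job is handed in, and no verdict came back.

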